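# Back the ratchet indexing head off one notch

### The job

The green indexing head was clicked one notch too far, so the hub's one empty screw hole has gone past the red pointer. Using only the fingertips and gripping nothing, lift the pawl out of the ratchet wheel by pushing its red-balled lever right over until it rests thrown back, push a spoke of the hand wheel so that the wheel turns back one notch and the empty hole comes up under the pointer again, then tip the lever back so that the pawl drops fully into that notch. Push gently, and leave the other things on the bench where they are.

Things in the scene. Friction and masses are not known exactly. Their poses are not given: they have to be found in the camera images.
- head: Green indexing head, bolted down; base plate 200 x 116 x 14 mm, nothing on it above 270 mm. Origin on the bench right under the axle, mid ratchet wheel; z up, axle level along y at height 112 mm, x level. Along y: aluminium hub (72 mm diameter, 8 screw places, red pointer above) -66 to -42 mm, axle blocks -35 to -21 and 21 to 35, ratchet wheel -7 to 7, four-spoke hand wheel centred on y = 75.
- axle (a point): Point on the axle's centre line, mid ratchet wheel (head frame 0, 0, 112 mm). Steel ratchet wheel: 8 teeth, so a notch is 45 degrees (0.785 rad); tip radius 56 mm, root radius 45 mm.
- wheel (a joint): Turn of ratchet wheel, hand wheel and hub together, rad. Positive = backward: wheel top moves to the head's +x, which the seated pawl blocks; forward (negative) clicks freely. A tooth bears on the pawl at 0; starts between -0.10 and 0 (play in the notch). One notch back is 0.785, with the same play of 0.12 below it. Friction holds it where left (0.22 N m, about 3 N at a spoke's end).
- top_spoke (a point): Centre of the 21 mm black ball on the upper spoke of the hand wheel, the spoke to push; 82 mm from the axle. Four steel spokes, 10 mm thick, 90 degrees apart. At wheel 0 this one leans 22.5 degrees from upright to -x of the head (ball at head frame -31, 75, 188 mm); one notch back it leans 22.5 degrees to +x. Along y nothing else stands within 39 mm of the spokes but their own hub.
- pawl (a joint): Lift of the pawl, rad: 0 = nose down at the root of a notch, growing as the lever goes over to +x of the head; clear of all teeth above 0.25. Its weight keeps it down; pushed past about 0.70 it falls over to its stop at 1.13 and stays there; brought back below about 0.58 it falls onto the wheel. It takes 1 to 2 N at the ball. See pawl_pivot.
- pawl_ball (a point): Centre of the red ball (22 mm diameter) ending the pawl's thumb lever, 72 mm from the pivot; lever rod 10 mm thick, in the plane y = 0 of the head. Pawl down: ball at head frame 42, 0, 240 mm (lever leans 32 degrees from upright to -x). Thrown back: 119, 0, 239 mm (leans 33 degrees to +x).
- pawl_pivot (a point): Centre of the pawl's pivot pin, head frame 80, 0, 179 mm; the pin lies along y in a fork 37 mm wide whose top is at 200 mm. From it the pawl's arm runs 80 mm level to -x, its nose on the top of the ratchet wheel, while the lever stands up. Thrown back, the arm points up to -x instead (nose at head frame 25, 0, 245 mm) and the lever leans to +x, like a V open upward: a finger that pushed the lever over is then inside the V and must leave it upward.
- mag_tray: Round grey magnetic parts tray with screws, 103 mm diameter, 20 mm high, standing beside the hub; origin at the centre of its underside. Leave it alone.
- oil_bottle: Pale green oil bottle with spout, 38 mm diameter, 89 mm high; origin under its centre. Leave it alone.
- red_cap: Small red flanged cap, 31 mm diameter, 15 mm high; origin under its centre. Leave it alone.
- sleeve_a: Turned steel sleeve standing on end, 25 mm diameter, 30 mm high; origin under its centre. Leave it alone.
- sleeve_b: A second such sleeve. Leave it alone.
- marker: White and red paint marker lying flat, 125 mm long, 14 mm thick; origin under its middle, long axis y. Leave it alone.
- hex_keys: Red folding hex key set, 27 x 100 x 20 mm, lying; origin under its middle, long axis y. Leave it alone.
- tape_roll: Yellow roll of tape lying flat, 100 mm diameter, 19 mm high; origin under its centre. Leave it alone.

How it is judged:
On the way, in this order (a step that is already met when the one before it is completed fails the run):
1. the pawl is thrown back clear of the ratchet wheel, before the wheel is turned (value of joint pawl above 1 rad and value of joint wheel between -0.3 and 0.3 rad), for 0.2 s.
2. the wheel is pushed back towards the next notch while the pawl is clear (value of joint pawl above 0.8 rad and value of joint wheel between 0.5 and 1.1 rad), for 0.2 s.
At the end, for the whole second after the job is handed in: The pawl is down at the root of the next notch (lift under 0.05 rad) with the wheel one notch back of its start (wheel 0.64 to 0.82 rad, i.e. anywhere within the notch's play), both at rest (value of joint pawl between -0.05 and 0.05 rad and value of joint wheel between 0.64 and 0.82 rad and velocity of joint pawl between -0.05 and 0.05 rad/s and velocity of joint wheel between -0.05 and 0.05 rad/s); the robot touches nothing.
It fails at once if the pawl is gripped or forced (more than 25 N from the fingers) (contact force between the fingers and pawl above 25 N).
It fails at once if the wheel is gripped or forced (more than 40 N from the fingers) (contact force between the fingers and wheel above 40 N).
It fails at once if one of the loose things on the bench is pushed away, lifted or carried (over 15 mm from where it stood) (distance of any of mag_tray, oil_bottle, red_cap, sleeve_a, sleeve_b, marker, hex_keys, tape_roll from where it was at the start of the episode above 0.015 m).
It also fails if it takes over 58 s, if anything falls off the work surface, if the arm or the gripper's body presses on something with over 40 N, if the wrist force passes 120 N, or if a joint passes its speed limit or range.

### The arm

A 7-joint arm with a two-finger parallel gripper is mounted at the origin on a cart in front of the work surface, level with it; the furniture and walls round the work are solid. World frame = base frame: x ahead of the robot, y to its left, z up, the work surface at z = 0. Lengths are in m, angles in rad, forces in N, time in s.
With the tool pointing down it reaches from about 0.4 to 0.875 m from the base axis. Payload 19.3 kg.
Tool frame: the origin (TCP) lies midway between the tips of the shut fingers; the grasp point (between the pads) lies 19 mm behind it (bot.pinch_z is the distance from the TCP to the grasp point, in m); z points along the fingers, x is the direction in which the jaws open and shut, and the axes are right-handed (so a half turn about z gives the same grasp; the last joint's range is limited). The gripper opens to 85 mm and grips with 20 to 120 N. Pads are 22 mm wide; open, the fingers measure 114 mm over their backs; the gripper's body (76 mm by 85 mm) begins 54 mm behind the grasp point. The pads swing forward as they close: fully open they stand 13 mm farther back than shut.
Start: joints at [-1.254, 0.521, -0.036, 1.599, 0.021, 1.021, -0.113], TCP at [0.236, 0.579, 0.231] pointing down, gripper open.
Joint ranges: [-2.91, 2.91], [-0.3, 2.13], [-1.5, 1.42], [0.17, 2.43], [-1.26, 4.41], [0.16, 1.93], [-2.52, 2.52]. Speed limits (rad/s): [1.89, 1.89, 2.39, 2.39, 3.01, 3.01, 3.01].

### API

Orientations are given as [roll, pitch, yaw] about the fixed x, y, z axes, in that order (R = Rz(yaw) Ry(pitch) Rx(roll)).
In Python, from workcell import bot, grab_frame, camera_params, order gives the robot as it stands.
- The arm moves only by the tool apply_moves, never from a script. Its argument "commands" is a list of rows, each a list of 2 entries, a list of its own where there are three numbers: the shift along the tool's x, y, z in mm, then the turn, a rotation vector about the tool's x, y, z in degrees. In form: [[[dx, dy, dz], [rx, ry, rz]], ...]. A call has 1 to 5 rows; each row is the pose to reach, as a shift and turn from the pose measured when the call began, along the tool's axes at that moment; what a row does not reach only later rows make up. A row lasts 1/12 s, in which the tool goes at most 41.7 mm and 7.16 degrees, less where a joint would pass 70% of its speed; a pose out of reach is approached as far as the arm can. A call with a gripper value outside its range is refused whole. "gripper" is the opening, from 0 (shut) to 1 (fully open), set as the call begins (left out, the last holds). The fingers move at their own pace and stop on an object; "grip_force" is the grip in N (left out, the last holds). Time passes only in rows, so rows that repeat a pose let the fingers close. It gives the time, the measured TCP pose, the force and the opening at its end, in the units of the state.
- bot.observe(): the state, without advancing time (a new reading comes with each control period).
- grab_frame(name): name is "scene" or "top" or "wrist"; returns (picture, depth): 480x640x3 uint8, red, green, blue; 480x640 float32, m along the optical axis (not along the pixel's ray), 0 where there is no reading.
- camera_params(name): a dict with "fx", "fy", "cx", "cy" (pixels), "rvec" (rotation vector, rad) and "tvec" (3), from world to camera coordinates, as OpenCV has them; the wrist camera has in their place "tool_from_camera" (4x4, takes a point from camera to tool coordinates, whose origin is the TCP and whose axes are the tool frame's). Camera axes: x right, y down, z forward; pixel columns grow to the right and rows downward; lengths in m; the calibration is good to about 2 mm. A picture is of the moment at which its call begins: read the wrist's pose just before it. camera_params takes no time and is no camera call.
- order.job_done(): hands the job in, once; it reports no verdict.
The state is a dict: "clock": time; "qpos": joint angles; "qd": joint speeds; "joint_efforts": joint torques, N m; "position": TCP position; "tool_rot": TCP orientation; "force": force on the tool from outside, world axes, zero at the start; "moment": the same for the moment, N m; "grip_width": finger opening in m.
Only numpy, scipy, OpenCV 4.12 (cv2) and the standard library are available. Lean on these libraries where they do the work, as an engineer would, in place of code of your own. Each camera call takes 0.05 s, during which the arm holds its last target. There are 200 camera calls.

## Working session

There is one attempt and no reset: what is moved stays moved. The work goes in short steps, Python scripts to look and compute and a tool call to move; the robot and the scene stay as the last step left them, time stands still between calls to the robot, and variables do not carry over. Pictures are saved under pics/ and viewed, about 8 in all and at most 12, crops included, and the job is handed in when it is done.

Besides the shell and the picture viewer there is one more tool, called after "Call:" by a JSON object that holds its "method" and its "body", one argument or row to a line. apply_moves: Moves the arm, as the interface text tells. Its arguments: {"type":"object","properties":{"commands":{"type":"array"},"gripper":{"type":"number"},"grip_force":{"type":"number"}},"required":["commands"]}

```bash
mkdir -p pics; ls; cat > h.py <<'E'
import numpy as np, cv2
from workcell import bot, grab_frame, camera_params, order
def cam(n):
    p=camera_params(n);K=np.array([[p['fx'],0,p['cx']],[0,p['fy'],p['cy']],[0,0,1]])
    if 'rvec' in p: return K,cv2.Rodrigues(np.array(p['rvec'],float))[0],np.array(p['tvec'],float).ravel()
    return K,np.array(p['tool_from_camera'])
def world(n,D):
    K,R,t=cam(n);v,u=np.mgrid[:480,:640]
    c=np.stack([(u-K[0,2])/K[0,0]*D,(v-K[1,2])/K[1,1]*D,D],-1)
    return (c-t)@R
E
python3 - <<'E'
from h import *
print(bot.observe())
for n in('scene','top'):
    im,D=grab_frame(n);np.savez(n+'.npz',im=im,D=D)
    cv2.imwrite(f'pics/{n}0.png',im[...,::-1])
    K,R,t=cam(n);print(n,K[0,0],-R.T@t,R[2])
E
```

```text
pics
{'clock': 0.0, 'qpos': array([-1.25422299,  0.5220455 , -0.03633498,  1.59996469,  0.02118865,
        1.02107273, -0.11279643]), 'qd': array([ 0.00014022, -0.00076139,  0.00016153, -0.00225701, -0.00148635,
        0.00168087,  0.00050388]), 'joint_efforts': array([-3.24396433e-04, -9.27113700e+01,  1.97993405e+00, -3.69946718e+01,
        1.78400218e-02,  8.14510568e-03, -1.66910104e-05]), 'position': array([0.23565862, 0.57853317, 0.23072152]), 'tool_rot': array([3.14152929e+00, 1.10400567e-03, 1.18401640e+00]), 'force': array([-0.84121761, -0.54616639, -0.37683549]), 'moment': array([ 0.03795436, -0.07814002, -0.00853603]), 'grip_width': 0.08537837884954061}
scene 610.9796698787264 [0.06759349 1.06517205 0.91205438] [ 0.41631616 -0.67434883 -0.60986434]
top 614.6298087942508 [0.5021072  0.19730393 1.29019153] [ 0.05963389  0.01312734 -0.99813399]
```

View pics/scene0.png

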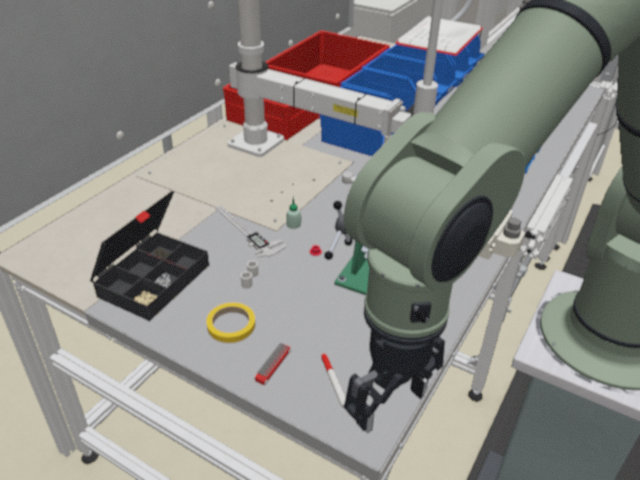

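View pics/top0.png

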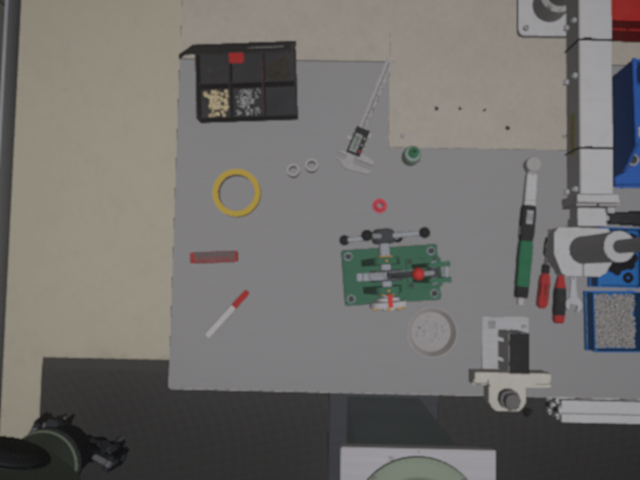

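The top picture shows the head at about (395,275), hand wheel up at (385,237), red ball at (419,274) and dark spoke balls at (345,240), (366,234), (425,232). Next I measure them.

```bash
python3 - <<'E'
from h import *
d=np.load('top.npz');im,D=d['im'],d['D'];W=world('top',D)
cv2.imwrite('pics/top_crop.png',cv2.resize(im[215:360,320:470],None,fx=5,fy=4,interpolation=cv2.INTER_CUBIC)[:,:,::-1])
f=im.astype(int);r,g,b=f[...,0],f[...,1],f[...,2]
m=(r>120)&(g<60)&(b<60);n,l,s,c=cv2.connectedComponentsWithStats(m.astype(np.uint8))
for i in range(1,n):
    if s[i,4]>8:
        P=W[l==i];print('red',s[i],c[i].round(1),np.median(P,0).round(3),P[:,2].max().round(3))
# green plate
m=(g>r+25)&(g>b+10)&(np.abs(W[...,2]-.014)<.008)&(W[...,2]>.006)
m[:230]=0;m[310:]=0;m[:,:330]=0;m[:,460:]=0
P=W[m][:,:2];box=cv2.minAreaRect((P*1000).astype(np.float32));print(box,cv2.boxPoints(box))
# dark balls
for u,v in((345,240),(366,234),(425,232),(419,274)):
    p=W[v-4:v+5,u-4:u+5].reshape(-1,3);q=p[p[:,2]>p[:,2].max()-.012];print(u,v,q.mean(0).round(4),q[:,2].max().round(4))
E
```

```text
red [612   0  28  20 542] [625.9   9.3] [ 1.079 -0.427  0.002] 1.29
red [229  53  14  10 125] [235.9  57.4] [0.898 0.37  0.18 ] 1.29
red [192 254   2   8  10] [192.2 258.1] [0.529 0.475 0.016] 0.021
red [414 269  10  11  85] [418.2 273.7] [0.505 0.04  0.248] 0.254
red [539 274  10  33 202] [543.9 290.5] [ 0.474 -0.25   0.022] 1.29
red [557 276   8  12  69] [560.5 282.1] [ 0.495 -0.285  0.022] 0.027
red [234 291  14  16  70] [240.3 298.5] [0.448 0.373 0.012] 0.02
red [556 316   8   7  49] [559.3 318.6] [ 0.42  -0.28   0.024] 0.029
((504.384521484375, 60.03976821899414), (111.08346557617188, 199.38865661621094), 5.008211135864258) [[440.35168  154.50478 ]
 [457.75803  -44.122654]
 [568.41736  -34.42524 ]
 [551.011    164.2022  ]]
345 240 [0.5698 0.1603 0.0833] 0.0903
366 234 [0.574  0.1255 0.1935] 0.2008
425 232 [0.5832 0.0151 0.1558] 0.1609
419 274 [0.5055 0.0394 0.2486] 0.2536
```

View pics/top_crop.png

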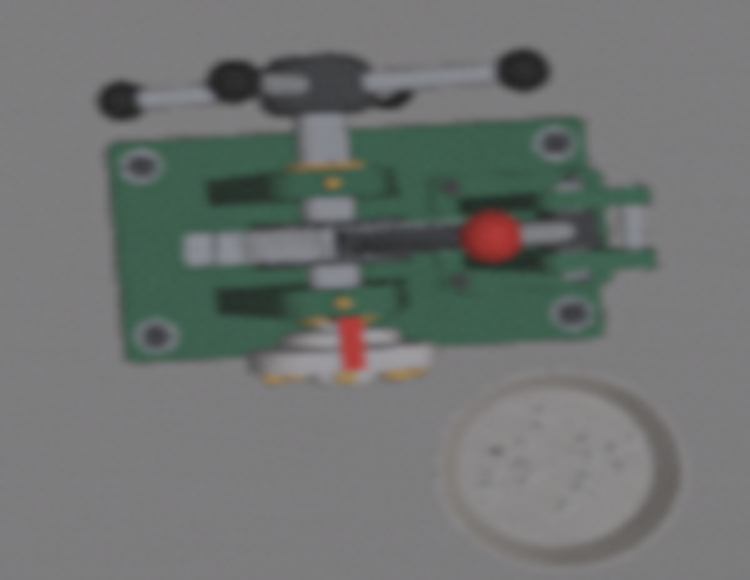

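Origin from plate, red ball and opposite spoke balls agree: head at about (0.5015, 0.0811), yaw -85°; the wheel starts near -0.08. A tool yaw of 5° puts tool y along head +x.

```bash
cat >> h.py <<'E'
from scipy.spatial.transform import Rotation as Ro
O=np.array([.5015,.0811,0]);H=Ro.from_euler('z',-85,degrees=True)
def st():
    s=bot.observe();R=Ro.from_euler('xyz',s['tool_rot']);return s,np.array(s['position']),R
def plan(x,y,z,yaw=5):
    s,p,R=st();T=O+H.apply(np.array([x,y,z])/1e3);G=Ro.from_euler('xyz',[180,0,yaw],degrees=True)
    print('t',round(s['clock'],2),'head now',(H.inv().apply(p-O)*1e3).round(1),'shift',(R.inv().apply(T-p)*1e3).round(1),'turn',np.degrees((R.inv()*G).as_rotvec()).round(1),'F',H.inv().apply(s['force']).round(1))
E
python3 -c "
from h import *
plan(0,0,320)"
```

```text
t 0.1 head now [-518.7 -221.5  230.8] shift [-360.5  433.8  -88.8] turn [ 0.   0.1 62.8] F [ 0.4 -0.2 -0.1]
```

Call:
{"method": "apply_moves", "body": {
  "commands": [
    [[-20,24,-30],[0,0,5]],
    [[-44,53,-60],[0,0,10]],
    [[-68,82,-89],[0,0,16]],
    [[-92,111,-89],[0,0,22]],
    [[-116,140,-89],[0,0,28]]
  ],
  "gripper": 0
}}

```text
clock: 0.52
position: [0.3206, 0.4206, 0.3216]
tool_rot: [-3.141, -0.002, 0.691]
force: [0.8, 0.9, -0.1]
grip_width: 0.0256
```

```bash
python3 -c "
from h import *
plan(0,0,320)"
```

```text
t 0.52 head now [-353.9 -150.6  321.6] shift [-76.9 376.9   1.1] turn [-0.1 -0.1 34.6] F [-0.8  0.9 -0.1]
```

Call:
{"method": "apply_moves", "body": {
  "commands": [
    [[-8,38,0],[0,0,5]],
    [[-16,76,0],[0,0,10]],
    [[-24,114,0],[0,0,15]],
    [[-32,152,0],[0,0,20]],
    [[-40,190,0],[0,0,25]]
  ]
}}

```text
clock: 0.93
position: [0.4112, 0.2468, 0.3214]
tool_rot: [-3.14, -0.001, 0.25]
force: [1.0, -0.2, 0.8]
grip_width: 0.0002
```

```bash
python3 -c "
from h import *
plan(0,0,320)"
```

```text
t 0.93 head now [-172.9  -75.5  321.4] shift [ 46.4 182.9   1.1] turn [-0.1 -0.1  9.3] F [0.2 1.  0.8]
```

Call:
{"method": "apply_moves", "body": {
  "commands": [
    [[9,36,1],[0,0,2]],
    [[18,73,1],[0,0,4]],
    [[28,110,1],[0,0,6]],
    [[37,146,1],[0,0,8]],
    [[46,183,1],[0,0,9.3]]
  ]
}}

```text
clock: 1.35
position: [0.5015, 0.0792, 0.3201]
tool_rot: [-3.14, -0.001, 0.086]
force: [1.5, 0.8, 0.0]
grip_width: 0.0
```

Call:
{"method": "apply_moves", "body": {
  "commands": [
    [[0,0,0],[0,0,0]],
    [[0,0,0],[0,0,0]]
  ]
}}

```text
clock: 1.52
position: [0.5019, 0.077, 0.3199]
tool_rot: [-3.14, -0.0, 0.082]
force: [-0.1, 0.6, -0.8]
grip_width: -0.0
```

```bash
python3 - <<'E'
from h import *
plan(0,0,300)
im,D=grab_frame('wrist');cv2.imwrite('pics/w1.png',im[...,::-1])
im,D=grab_frame('top');cv2.imwrite('pics/t1.png',cv2.resize(im[180:360,290:530],(800,600))[:,:,::-1])
E
```

```text
t 1.52 head now [4.100e+00 1.000e-01 3.199e+02] shift [-0.1 -4.1 19.9] turn [-0.1 -0.  -0.3] F [-0.6 -0.1 -0.8]
```

View pics/w1.png

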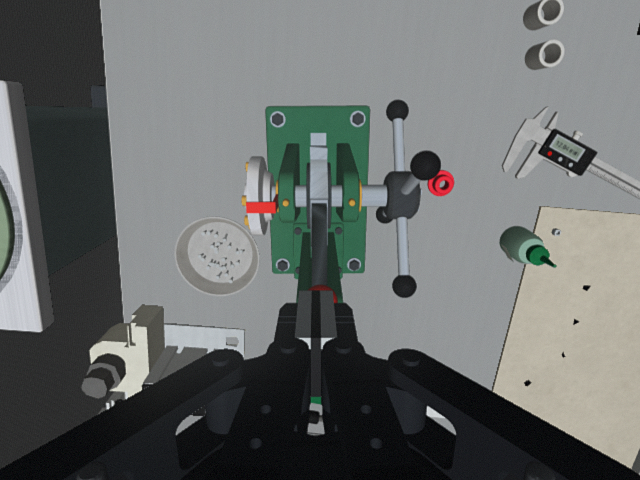

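The wrist view confirms the alignment: fingertips at (317,300) over the wheel plane, red ball at (320,293) just behind them. I lower beside the lever.

Call:
{"method": "apply_moves", "body": {
  "commands": [
    [[0,-5,20],[0,0,0]],
    [[0,-5,45],[0,0,0]],
    [[0,-5,70],[0,0,0]],
    [[0,-5,85],[0,0,0]],
    [[0,-5,85],[0,0,0]]
  ]
}}

```text
clock: 2.03
position: [0.4989, 0.0861, 0.2323]
tool_rot: [-3.14, 0.004, 0.089]
force: [0.1, 0.3, 0.1]
grip_width: -0.0002
```

Call:
{"method": "apply_moves", "body": {
  "commands": [
    [[0,4,0],[0,0,0]],
    [[0,8,0],[0,0,0]],
    [[0,12,0],[0,0,0]],
    [[0,16,0],[0,0,0]],
    [[0,20,0],[0,0,0]]
  ]
}}

```text
clock: 2.45
position: [0.501, 0.0657, 0.233]
tool_rot: [-3.14, 0.003, 0.089]
force: [-0.8, -0.6, -0.0]
grip_width: 0.0002
```

```bash
python3 -c "
from h import *
plan(85,0,235)"
```

```text
t 2.45 head now [ 15.3  -1.8 233. ] shift [ 1.7 69.7 -2.1] turn [-0.1  0.2  0.1] F [ 0.5 -0.8 -0. ]
```

Call:
{"method": "apply_moves", "body": {
  "commands": [
    [[0,4,-1],[0,0,0]],
    [[0,8,-1],[0,0,0]],
    [[1,12,-2],[0,0,0]],
    [[1,16,-2],[0,0,0]],
    [[1,20,-2],[0,0,0]]
  ]
}}

```text
clock: 2.87
position: [0.504, 0.0455, 0.235]
tool_rot: [-3.14, 0.003, 0.089]
force: [-0.0, 0.9, 1.4]
grip_width: 0.0001
```

Call:
{"method": "apply_moves", "body": {
  "commands": [
    [[0,4,0],[0,0,0]],
    [[0,8,0],[0,0,0]],
    [[0,12,0],[0,0,0]],
    [[0,16,0],[0,0,0]],
    [[0,20,0],[0,0,0]]
  ]
}}

```text
clock: 3.28
position: [0.5057, 0.0251, 0.2349]
tool_rot: [-3.14, 0.003, 0.089]
force: [0.2, -0.3, 0.0]
grip_width: 0.0002
```

```bash
python3 - <<'E'
from h import *
plan(80,0,235)
im,D=grab_frame('scene');cv2.imwrite('pics/s2.png',cv2.resize(im[100:400,300:520],(600,800))[:600,:,::-1])
im,D=grab_frame('wrist');cv2.imwrite('pics/w2.png',im[...,::-1])
E
```

```text
t 3.28 head now [ 56.1  -0.7 234.9] shift [ 0.6 23.9 -0.1] turn [-0.1  0.2  0.1] F [0.3 0.1 0. ]
```

View pics/w2.png

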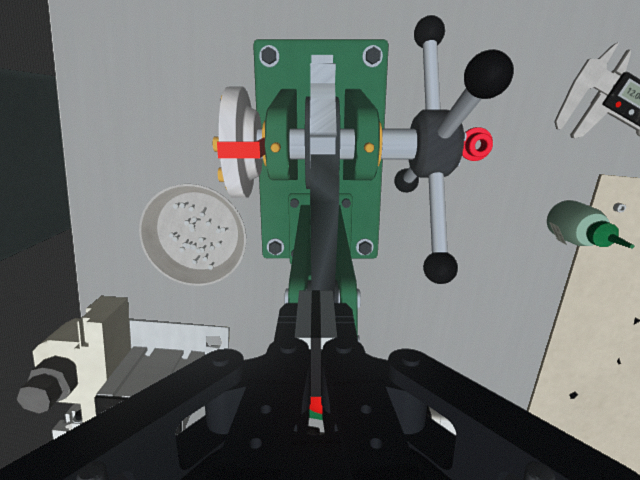

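The red ball shows through the finger gap at (317,405), and the pawl arm at (323,220) is rising. I keep pushing.

Call:
{"method": "apply_moves", "body": {
  "commands": [
    [[0,4,0],[0,0,0]],
    [[0,8,0],[0,0,0]],
    [[0,12,0],[0,0,0]],
    [[0,16,0],[0,0,0]],
    [[0,20,0],[0,0,0]]
  ]
}}

```text
clock: 3.8
position: [0.5075, 0.0043, 0.235]
tool_rot: [-3.14, 0.003, 0.088]
force: [0.3, -0.7, 0.3]
grip_width: 0.0001
```

Call:
{"method": "apply_moves", "body": {
  "commands": [
    [[0,3,0],[0,0,0]],
    [[0,5,0],[0,0,0]],
    [[0,5,0],[0,0,0]],
    [[0,5,0],[0,0,0]],
    [[0,5,0],[0,0,0]]
  ]
}}

```text
clock: 4.22
position: [0.508, -0.0004, 0.2349]
tool_rot: [-3.14, 0.003, 0.089]
force: [-0.0, 0.4, 0.3]
grip_width: -0.0002
```

```bash
python3 - <<'E'
from h import *
plan(78,0,235)
im,D=grab_frame('wrist');cv2.imwrite('pics/w3.png',im[...,::-1])
E
```

```text
t 4.22 head now [ 81.8  -0.7 234.9] shift [ 0.7 -3.8 -0.1] turn [-0.1  0.2  0.1] F [-0.4  0.   0.3]
```

View pics/w3.png

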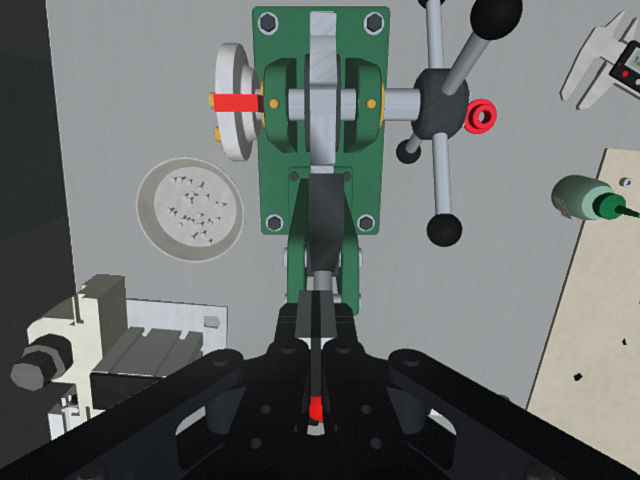

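The arm now stands up (wide, foreshortened at (325,220)), so the pawl looks thrown. I withdraw straight up and check.

Call:
{"method": "apply_moves", "body": {
  "commands": [
    [[0,-2,-15],[0,0,0]],
    [[0,-3,-35],[0,0,0]],
    [[0,-3,-60],[0,0,0]],
    [[0,-3,-75],[0,0,0]],
    [[0,-3,-75],[0,0,0]]
  ]
}}

```text
clock: 4.68
position: [0.509, 0.0026, 0.3127]
tool_rot: [-3.14, -0.001, 0.089]
force: [0.9, 0.1, 0.1]
grip_width: -0.0001
```

Call:
{"method": "apply_moves", "body": {
  "commands": [
    [[0,-30,0],[0,0,0]],
    [[0,-60,0],[0,0,0]],
    [[0,-90,0],[0,0,0]],
    [[0,-120,0],[0,0,0]],
    [[0,-150,0],[0,0,0]]
  ]
}}

```text
clock: 5.1
position: [0.4952, 0.1536, 0.3126]
tool_rot: [-3.14, -0.001, 0.089]
force: [0.7, 0.0, 0.1]
grip_width: 0.0002
```

```bash
cat > look.py <<'E'
from h import *
import sys
im,D=grab_frame('top');W=(H.inv().apply((world('top',D)-O).reshape(-1,3))*1e3).reshape(480,640,3)
f=im.astype(int);m=(f[...,0]>110)&(f[...,1]<60)&(f[...,2]<60)&(W[...,2]>215)&(W[...,2]<275)
m&=(abs(W[...,1])<30)
if m.sum(): print('red ball top (head mm)',m.sum(),np.median(W[m],0).round(1),W[m][:,2].max())
k=(f.max(-1)<75)&(abs(W[...,1]-75)<16)&(W[...,2]>100)&(W[...,2]<260)
n,l,s,c=cv2.connectedComponentsWithStats(k.astype(np.uint8))
for i in range(1,n):
    if s[i,4]>12: print('dark',s[i,4],np.median(W[l==i],0).round(1),W[l==i][:,2].max().round(1))
cv2.imwrite(f'pics/{sys.argv[1]}.png',cv2.resize(im[200:340,320:500],(720,560),interpolation=cv2.INTER_CUBIC)[:,:,::-1])
E
python3 look.py t4; python3 -c "
from h import *
plan(-70,75,300)"
```

```text
red ball top (head mm) 75 [116.4   0.5 246.7] 254.45001881385255
dark 397 [414.1  72.8 214.4] 225.4
dark 80 [329.2  77.6 197. ] 210.1
dark 76 [ 71.3  75.2 156.1] 162.5
dark 29 [-38.3  80.5 192.1] 199.1
t 5.15 head now [-7.900e+01 -3.000e-01  3.122e+02] shift [75.2  9.6 12.2] turn [-0.2 -0.   0.4] F [-9.  -1.8 -0.1]
```

View pics/t4.png

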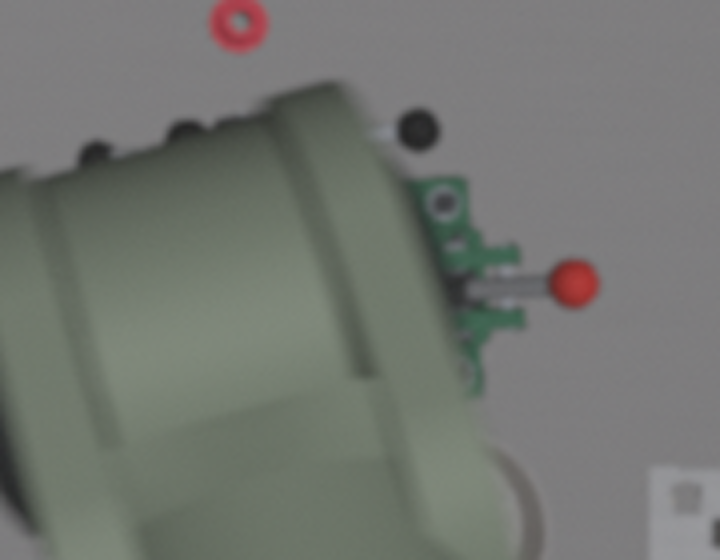

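Pawl is thrown: red ball measured at head (116,0,~243) against (119,0,239) expected. Top spoke ball is unmoved at about x=-38. Next, the spoke.

Call:
{"method": "apply_moves", "body": {
  "commands": [
    [[20,-2,0],[0,0,0]],
    [[40,-4,0],[0,0,0]],
    [[60,-6,0],[0,0,0]],
    [[80,-6,0],[0,0,0]],
    [[80,-6,0],[0,0,0]]
  ]
}}

```text
clock: 5.57
position: [0.5757, 0.1735, 0.311]
tool_rot: [-3.139, -0.0, 0.095]
force: [1.2, -1.4, 1.3]
grip_width: -0.0
```

```bash
python3 -c "
from h import *
plan(-85,80,183)"
```

```text
t 5.57 head now [-85.6  81.9 311. ] shift [ -1.9   1.  128. ] turn [-0.2 -0.   0.4] F [1.5 1.1 1.3]
```

Call:
{"method": "apply_moves", "body": {
  "commands": [
    [[-1,0,25],[0,0,0]],
    [[-1,0,55],[0,0,0]],
    [[-2,0,85],[0,0,0]],
    [[-2,1,112],[0,0,0]],
    [[-2,1,128],[0,0,0]]
  ]
}}

```text
clock: 5.98
position: [0.5722, 0.1722, 0.1798]
tool_rot: [-3.14, 0.003, 0.095]
force: [-0.3, 0.1, 0.3]
grip_width: 0.0006
```

Call:
{"method": "apply_moves", "body": {
  "commands": [
    [[0,4,0],[0,0,0]],
    [[0,8,0],[0,0,0]],
    [[0,12,0],[0,0,0]],
    [[0,16,0],[0,0,0]],
    [[0,20,0],[0,0,0]]
  ]
}}

```text
clock: 6.4
position: [0.5747, 0.1518, 0.1809]
tool_rot: [-3.139, 0.001, 0.095]
force: [-0.2, -0.2, 0.1]
grip_width: -0.0001
```

```bash
python3 -c "
from h import *
plan(4,80,183)"
```

```text
t 6.4 head now [-64.   79.  180.9] shift [ 0.4 68.  -2.2] turn [-0.1  0.1  0.4] F [ 0.1 -0.3  0.1]
```

Call:
{"method": "apply_moves", "body": {
  "commands": [
    [[0,4,-1],[0,0,0]],
    [[0,8,-2],[0,0,0]],
    [[0,12,-2],[0,0,0]],
    [[0,16,-2],[0,0,0]],
    [[0,20,-2],[0,0,0]]
  ]
}}

```text
clock: 6.82
position: [0.5768, 0.1324, 0.1836]
tool_rot: [-3.138, 0.0, 0.096]
force: [-0.9, 3.7, 3.1]
grip_width: -0.0001
```

Call:
{"method": "apply_moves", "body": {
  "commands": [
    [[0,4,0],[0,0,0]],
    [[0,8,0],[0,0,0]],
    [[0,12,0],[0,0,0]],
    [[0,16,0],[0,0,0]],
    [[0,20,0],[0,0,0]]
  ]
}}

```text
clock: 7.23
position: [0.5787, 0.112, 0.1835]
tool_rot: [-3.138, 0.0, 0.095]
force: [-0.4, 3.4, 2.5]
grip_width: 0.0002
```

Call:
{"method": "apply_moves", "body": {
  "commands": [
    [[0,4,0],[0,0,0]],
    [[0,8,0],[0,0,0]],
    [[0,12,0],[0,0,0]],
    [[0,15,0],[0,0,0]],
    [[0,17,0],[0,0,0]]
  ]
}}

```text
clock: 7.65
position: [0.5803, 0.0945, 0.1834]
tool_rot: [-3.138, 0.001, 0.095]
force: [-0.8, 3.1, 0.1]
grip_width: -0.0003
```

```bash
python3 - <<'E'
from h import *
plan(4,80,183)
im,D=grab_frame('wrist');cv2.imwrite('pics/w5.png',im[...,::-1])
E
```

```text
t 7.65 head now [ -6.4  79.7 183.4] shift [ 0.3 10.4  0.3] turn [-0.2  0.   0.4] F [-3.2 -0.6  0.1]
```

View pics/w5.png

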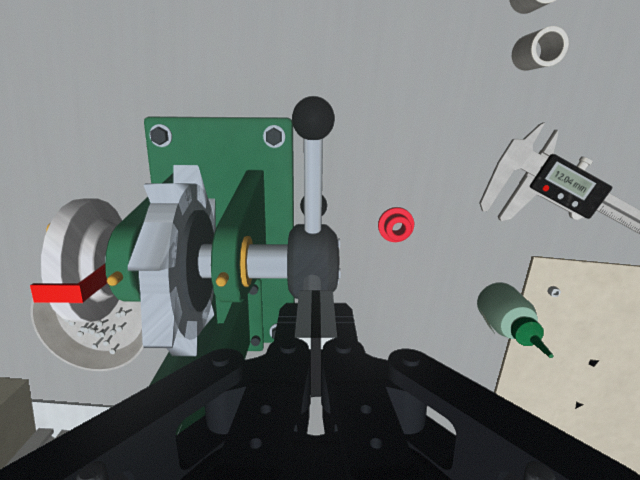

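The wheel turns under a steady 3 N. The -x spoke ball at (313,117) is in view, so I use its depth to read the wheel angle.

```bash
cat > ang.py <<'E'
from h import *
s,p,R=st();im,D=grab_frame('wrist');K,T=cam('wrist')
v,u=np.mgrid[:480,:640]
c=np.stack([(u-K[0,2])/K[0,0]*D,(v-K[1,2])/K[1,1]*D,D],-1).reshape(-1,3)
w=R.apply(c@T[:3,:3].T+T[:3,3])+p
h=(H.inv().apply(w-O)*1e3).reshape(480,640,3);f=im.max(-1)
k=(f<75)&(abs(h[...,1]-75)<14)&(h[...,0]<-55)&(h[...,0]>-100)&(h[...,2]>60)&(h[...,2]<180)
n,l,q,_=cv2.connectedComponentsWithStats(k.astype(np.uint8));i=1+q[1:,4].argmax();P=h[l==i]
A=np.c_[2*P,np.ones(len(P))];x=np.linalg.lstsq(A,(P**2).sum(1),rcond=None)[0]
r=(x[3]+(x[:3]**2).sum())**.5;dx,dz=x[0],x[2]-112
print(len(P),'ball',x[:3].round(1),'r',r.round(1),'dist',np.hypot(dx,dz).round(1),'wheel',(np.arctan2(dx,dz)+np.pi/2+np.pi/8).round(3))
E
python3 ang.py
```

```text
1446 ball [-81.8  77.7 127.9] r 10.0 dist 83.4 wheel 0.585
```

Wheel 0.585 with a good sphere fit (r 10.0, distance 83). About 11 mm further gives 0.725.

Call:
{"method": "apply_moves", "body": {
  "commands": [
    [[0,3,0],[0,0,0]],
    [[0,6,0],[0,0,0]],
    [[0,9,0],[0,0,0]],
    [[0,10.5,0],[0,0,0]],
    [[0,10.5,0],[0,0,0]]
  ]
}}

```text
clock: 8.17
position: [0.5813, 0.0835, 0.1832]
tool_rot: [-3.139, 0.001, 0.094]
force: [-0.3, 1.7, -0.9]
grip_width: -0.0002
```

```bash
python3 ang.py; python3 -c "
from h import *
plan(-85,80,183)"
```

```text
1697 ball [-79.   77.7 138.7] r 10.0 dist 83.4 wheel 0.719
t 8.22 head now [  4.5  79.8 183.3] shift [  0.9 -89.5   0.6] turn [-0.2  0.   0.4] F [-0.3 -0.7  0.3]
```

Wheel 0.719, inside 0.665–0.785. Back off and go over to the far side of the lever.

Call:
{"method": "apply_moves", "body": {
  "commands": [
    [[0,-8,0],[0,0,0]],
    [[0,-20,0],[0,0,0]],
    [[0,-20,-30],[0,0,0]],
    [[0,-20,-65],[0,0,0]],
    [[0,-20,-100],[0,0,0]]
  ]
}}

```text
clock: 8.63
position: [0.579, 0.1045, 0.2844]
tool_rot: [-3.139, 0.002, 0.096]
force: [0.2, 0.0, -0.3]
grip_width: 0.0001
```

Call:
{"method": "apply_moves", "body": {
  "commands": [
    [[0,0,-25],[0,0,0]],
    [[0,10,-35],[0,0,0]],
    [[0,40,-35],[0,0,0]],
    [[0,80,-35],[0,0,0]],
    [[0,115,-35],[0,0,0]]
  ]
}}

```text
clock: 9.05
position: [0.5899, -0.0108, 0.319]
tool_rot: [-3.139, 0.002, 0.097]
force: [0.7, -0.5, 0.5]
grip_width: -0.0003
```

```bash
python3 -c "
from h import *
plan(170,0,312)"
```

```text
t 9.05 head now [ 99.3  80.1 319. ] shift [-80.8  69.9   7. ] turn [-0.1  0.1  0.6] F [0.5 0.7 0.5]
```

Call:
{"method": "apply_moves", "body": {
  "commands": [
    [[-5,30,0],[0,0,0]],
    [[-20,60,0],[0,0,0.6]],
    [[-50,75,5],[0,0,0.6]],
    [[-81,75,7],[0,0,0.6]],
    [[-81,75,7],[0,0,0.6]]
  ]
}}

```text
clock: 9.47
position: [0.5119, -0.0951, 0.3114]
tool_rot: [-3.139, 0.004, 0.083]
force: [0.3, -0.5, 1.4]
grip_width: 0.0002
```

```bash
python3 -c "
from h import *
plan(172,0,233)"; python3 look.py t6;  python3 - <<'E'
from h import *
im,D=grab_frame('wrist');cv2.imwrite('pics/w6.png',im[...,::-1])
E
```

```text
t 9.47 head now [176.4  -5.  311.4] shift [ 5.3 -4.2 78.4] turn [-0.2  0.3 -0.3] F [0.5 0.2 1.4]
red ball top (head mm) 79 [116.5   1.4 248.2] 253.00481627997928
dark 386 [414.9  73.2 214.7] 226.9
dark 217 [ -4.8  74.4 129.6] 152.5
dark 90 [ 23.9  75.7 196.5] 203.4
dark 72 [-78.6  75.4 147. ] 152.2
```

View pics/w6.png

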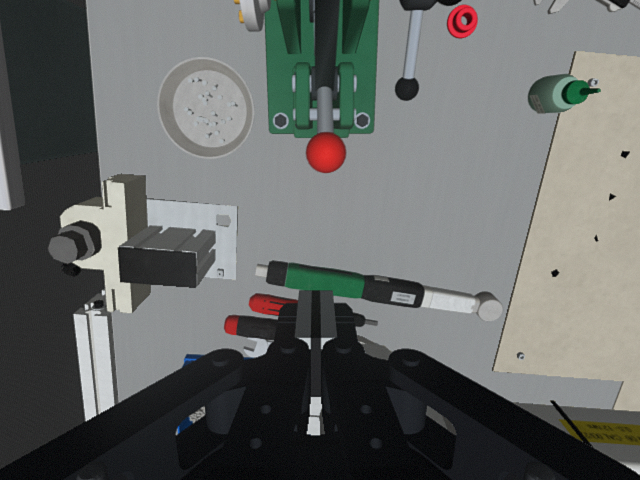

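Red ball at (326,153) is still thrown, ahead of the fingers, with the space below clear. Top spoke ball is at x≈24 (26 expected for 0.72). Now down.

Call:
{"method": "apply_moves", "body": {
  "commands": [
    [[3,-2,20],[0,0,0]],
    [[5,-4,40],[0,0,0]],
    [[5,-4,60],[0,0,0]],
    [[5,-4,78],[0,0,0]],
    [[5,-4,78],[0,0,0]]
  ]
}}

```text
clock: 9.98
position: [0.5201, -0.0871, 0.2311]
tool_rot: [-3.139, 0.006, 0.088]
force: [-0.2, 0.6, 0.1]
grip_width: -0.0
```

Call:
{"method": "apply_moves", "body": {
  "commands": [
    [[0,-5,0],[0,0,0]],
    [[0,-10,0],[0,0,0]],
    [[0,-15,0],[0,0,0]],
    [[0,-20,0],[0,0,0]],
    [[0,-25,0],[0,0,0]]
  ]
}}

```text
clock: 10.4
position: [0.5182, -0.0613, 0.2318]
tool_rot: [-3.139, 0.005, 0.089]
force: [0.6, 0.6, 0.3]
grip_width: -0.0
```

```bash
python3 -c "
from h import *
plan(92,0,233)"
```

```text
t 10.4 head now [143.3   4.3 231.8] shift [ -4.2 -51.3  -1. ] turn [-0.2  0.3  0.1] F [-0.5  0.7  0.3]
```

Call:
{"method": "apply_moves", "body": {
  "commands": [
    [[-4,-3,0],[0,0,0]],
    [[-4,-7,0],[0,0,0]],
    [[-4,-11,0],[0,0,0]],
    [[-4,-15,0],[0,0,0]],
    [[-4,-19,0],[0,0,0]]
  ]
}}

```text
clock: 10.82
position: [0.5126, -0.0424, 0.232]
tool_rot: [-3.138, 0.005, 0.089]
force: [0.9, -1.0, 0.6]
grip_width: -0.0002
```

Call:
{"method": "apply_moves", "body": {
  "commands": [
    [[0,-4,0],[0,0,0]],
    [[0,-8,0],[0,0,0]],
    [[0,-12,0],[0,0,0]],
    [[0,-16,0],[0,0,0]],
    [[0,-20,0],[0,0,0]]
  ]
}}

```text
clock: 11.23
position: [0.5107, -0.022, 0.232]
tool_rot: [-3.138, 0.005, 0.089]
force: [-0.7, -0.4, -0.0]
grip_width: 0.0003
```

Call:
{"method": "apply_moves", "body": {
  "commands": [
    [[0,-3,0],[0,0,0]],
    [[0,-6,0],[0,0,0]],
    [[0,-9,0],[0,0,0]],
    [[0,-9,0],[0,0,0]],
    [[0,-9,0],[0,0,0]]
  ]
}}

```text
clock: 11.65
position: [0.5099, -0.013, 0.232]
tool_rot: [-3.138, 0.005, 0.089]
force: [-0.3, 0.2, 0.5]
grip_width: 0.0
```

```bash
python3 look.py t7; python3 -c "
from h import *
plan(92,0,233)"
```

```text
red ball top (head mm) 98 [ 40.3   0.7 248. ] 252.76037033669047
dark 393 [414.   72.8 214.7] 222.0
dark 79 [329.   77.3 197.5] 211.7
dark 204 [ -6.   73.9 130.3] 156.6
dark 90 [ 23.9  75.6 197.2] 204.0
dark 69 [-78.5  75.2 146. ] 152.0
t 11.7 head now [9.46e+01 2.00e-01 2.32e+02] shift [-0.2 -2.6 -1. ] turn [-0.2  0.3  0.1] F [-0.2 -0.4 -0.5]
```

The lever has fallen back: ball x 40.3, same as at the start (~41), and the spokes are unmoved. I back away and check.

Call:
{"method": "apply_moves", "body": {
  "commands": [
    [[0,8,0],[0,0,0]],
    [[0,20,-10],[0,0,0]],
    [[0,40,-40],[0,0,0]],
    [[0,70,-75],[0,0,0]],
    [[0,90,-90],[0,0,0]]
  ]
}}

```text
clock: 12.12
position: [0.5186, -0.1063, 0.3255]
tool_rot: [-3.139, 0.002, 0.087]
force: [0.2, -0.4, 0.8]
grip_width: 0.0001
```

Call:
{"method": "apply_moves", "body": {
  "commands": [
    [[0,30,0],[0,0,0]],
    [[0,60,0],[0,0,0]],
    [[0,60,0],[0,0,0]],
    [[0,60,0],[0,0,0]],
    [[0,60,0],[0,0,0]]
  ]
}}

```text
clock: 12.53
position: [0.5235, -0.1667, 0.3257]
tool_rot: [-3.139, 0.002, 0.086]
force: [-0.8, -0.0, -0.5]
grip_width: 0.0001
```

```bash
python3 look.py t8; python3 - <<'E'
from h import *
d=np.load('top.npz');W=(H.inv().apply((world('top',d['D'])-O).reshape(-1,3))*1e3).reshape(480,640,3);f=d['im'].astype(int)
m=(f[...,0]>110)&(f[...,1]<60)&(f[...,2]<60)&(W[...,2]>215)&(W[...,2]<275)&(abs(W[...,1])<30)
print('start ball',m.sum(),np.median(W[m],0).round(1))
plan(92,0,233)
E
```

```text
red ball top (head mm) 98 [ 40.3   0.8 247.9] 255.0435333214398
dark 66 [329.5  79.3 196.4] 210.2
dark 130 [399.6  77.  214.3] 226.9
dark 225 [ -4.7  74.4 130.1] 152.4
dark 91 [ 23.9  75.7 196.7] 203.5
dark 74 [-78.7  75.2 146. ] 152.2
start ball 98 [ 40.2   0.8 248. ]
t 12.58 head now [248.1   0.6 325.7] shift [  -0.4 -155.9   93. ] turn [-0.1  0.1  0. ] F [-0.   0.5  0.8]
```

View pics/t8.png

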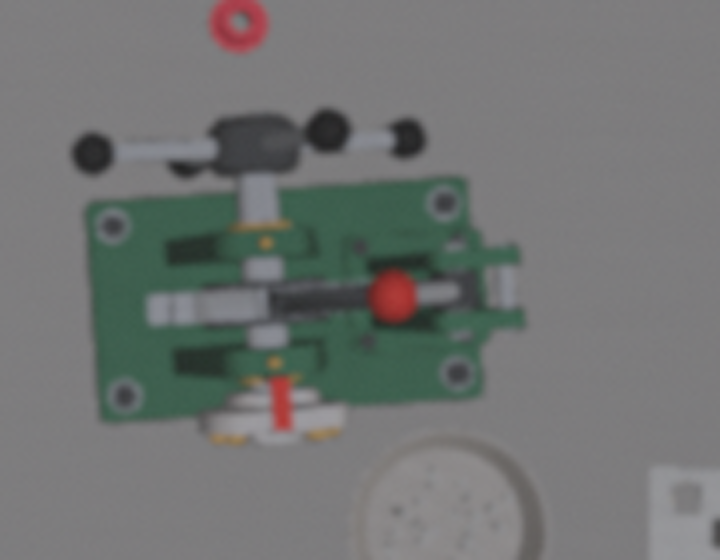

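The ball at (393,296) is where it was at the start, to within 0.1 mm. The top spoke now leans to +x (ball at (327,130)), and the pointer at (281,403) has no screw beneath it. The tray and cap have not moved, so I hand in.

```bash
python3 -c "
from h import *
print(order.job_done())"
```

```text
the job is handed in; nothing more can be done
None
```

The indexing head is back one notch with the pawl dropped in, and I handed the job in at about 12.6 s of the 58 s. I used only shut fingertips: I pushed the lever over, pushed the top spoke back, then tipped the lever home.

**Last checks**
- **Pawl seated:** in the top camera the red ball reads 40.3 mm (head x) against 40.2 mm at the start, so the pawl is fully down. Thrown back, it had read 116 mm (119 mm expected).
- **Wheel angle:** it measured 0.719 rad just after the push, inside the 0.64–0.82 rad allowed. The spoke balls did not move in the top-camera readings as the pawl dropped.
- **Empty hole:** the last picture shows no screw under the pointer.
- **Forces:** readings during the pushes stayed under about 5 N. A brief 9 N came during a fast free move, which I took to be acceleration rather than contact.
- **Loose things:** the tray and red cap look unmoved in the last picture. I did not check the others again, but the fingertips never came below about 180 mm near the head.
- **Fingers clear:** at hand-in they were more than 100 mm from the head.

No check failed or disagreed. The only small difference was 2–3 mm between measured and stated ball positions, about the accuracy of the calibration.

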